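Slide a parts bin home in its dock lane, clear of the wet rails

TASK

The guide rails of the bin dock have just been repainted and are still wet. Using only the fingertips, push the parts bin that stands on the dock's open apron across to the empty lane and down that lane until the spring pawl snaps up behind it, so that neither the bin nor the robot ever touches a rail. Only push the bin, never lift it, and leave the bin in the other lane and the things lying about the bench where they are.

Things in the scene. Friction and masses are not known exactly. Their poses are not given: they have to be found in the camera images.
- bin: Bin to put away: open sheet-steel parts bin, flat upright sides, 110 mm long (own y), 84 wide (x), 60 high, walls 3, with a bicycle hub and small parts in it, 0.4 to 0.85 kg. Origin: centre of its underside. It starts on the apron, turned a little, +y roughly towards the lanes; the end with the paper card (-y) is its rear and goes in last. Friction on the deck about 0.5 to 0.7.
- dock: Bin dock, fixed: dark steel deck 236 mm wide, its surface 14 mm above the bench. Origin: bench level under the middle of the lane mouths; y runs down the lanes, z up. Bare apron y = -200 to 0 mm, two lanes y = 0 to 200 with centre lines at x = +54 and -54; either one already holds a bin. Stop plate 55 mm high at y = 208 to 212, its rubber buffers' faces at y = 200.
- rails: The three wet guide rails, in the dock's frame: upright flat bars 4 mm thick at x = -108, 0 and +108 mm, from y = 9 to 206 mm, tops 18 mm above the deck (32 above the bench). A lane is 104 mm wide between them: 10 mm free each side of a centred bin. Nothing may touch them.
- pawl_home (a point): In the EMPTY lane: the point on the deck surface where the middle of the bin's underside lies when it is home (dock y = 144 mm, on the lane's centre line). y runs down the lane towards the stop, x across, z up. In this frame the mouth is at y = -144 mm and the buffer faces at y = +56 mm. Against the buffers the bin is at y = +1 mm; the pawl keeps it from coming back past y = -4 mm.
- pawl (a joint): Spring pawl of the empty lane: aluminium flap 24 mm wide, 40 long, in a slot on the lane's centre line, hinged at its mouth end; its free end (60 mm before pawl_home) stands 10 mm above the deck. 0 = up, about 0.25 rad = pressed flush. The bin sliding over it presses it down (about 1 N); it springs up once the bin's rear has passed its free end.
- full_bin: The same kind of bin (110 x 84 x 60 mm, origin at the centre of its underside, top 74 mm above the bench) with a coil of chain, standing home in the other lane: leave it there.
- pliers: Bystander: red-handled pliers lying on the bench beyond the apron, 170 mm long, origin underneath the middle.
- oil: Bystander: black oil bottle standing, 46 mm wide, 155 mm high, origin at its base.
- tape: Bystander: black roll of tape lying flat, 73 mm wide, 19 mm high.
- hub: Bystander: rear wheel hub lying on the bench, 125 mm long, 43 mm thick.
- hex_key: Bystander: L-shaped hex key lying flat, 114 mm long.

How it is judged:
By the outcome, as a careful person would: the job done as asked, in the order asked, and still so for the second after the job is handed in, with the robot touching nothing.
It also fails if it takes over 58 s, if anything falls off the work surface, if the arm or the gripper's body presses on something with over 40 N, if the wrist force passes 120 N, or if a joint passes its speed limit or range.

ROBOT

A 7-joint arm with a two-finger parallel gripper is mounted at the origin on a cart in front of the work surface, level with it; the furniture and walls round the work are solid. World frame = base frame: x ahead of the robot, y to its left, z up, the work surface at z = 0. Lengths are in m, angles in rad, forces in N, time in s.
With the tool pointing down it reaches from about 0.4 to 0.85 m from the base axis. Payload 10.4 kg.
Tool frame: the origin (TCP) lies at the very end of the fingers, on their centre line; the grasp point (between the pads) lies 19 mm behind it; z points along the fingers, y is the line along which they close (so a half turn about z gives the same grasp; the last joint's range is limited). The gripper opens to 87 mm and grips with 3 to 60 N. Pads are 19 mm wide; open, the fingers measure 117 mm over their backs; the gripper's body (75 mm by 190 mm) begins 51 mm behind the grasp point.
Start: joints at [-1.317, 0.332, -0.065, 1.46, 0.022, 1.35, -0.088], TCP at [0.171, 0.601, 0.223] pointing down, gripper open.
Joint ranges: [-2.6, 2.6], [-0.5, 2.12], [-1.47, 1.34], [0.16, 2.42], [-1.27, 4.41], [0.06, 2.06], [-2.6, 2.6]. Speed limits (rad/s): [2.22, 2.22, 2.79, 2.79, 3.14, 3.14, 3.14].

INTERFACE

Orientations are given as a unit quaternion [x, y, z, w].
In Python, from bench import r gives the robot as it stands.
- The arm moves only by the shell command python3 -m crank 'ROWS' [FORCE]. ROWS is JSON, a list that holds one entry, the list of rows, each a list of 5 numbers: the shift along the tool's x, y, z in mm, then the turn about the tool's z in degrees, then the opening, from -1 (shut) to 1 (fully open). A call has 1 to 20 rows; each row is the pose to reach, as a shift and turn from the pose commanded when the call began, along the tool's axes at that moment; what a row does not reach only later rows make up. A row lasts 1/10 s, in which the tool goes at most 50 mm and 8.59 degrees, less where a joint would pass 70% of its speed; a pose out of reach is approached as far as the arm can. A call with a gripper value outside its range is refused whole. The fingers move at their own pace and stop on an object; FORCE is the grip in N (left out, the last holds). Time passes only in rows, so rows that repeat a pose let the fingers close. It gives the time, the measured TCP pose, the force, the opening and the grip force at its end, in the units of the state.
- r.read_state(): the state, without advancing time (a new reading comes with each control period).
- r.camera(name): name is "side" or "top" or "wrist"; returns a dict with "image" (400x640x3 uint8, red, green, blue), "vfov" (degrees; the focal length in pixels is half the picture's height over the tangent of half this angle, whatever the lens; pixels are square), "cx", "cy" (the principal point, pixels), "eye" and "attitude" of the camera in the world. Camera axes: x right, y down, z forward; pixel columns grow to the right and rows downward; lengths in m; the calibration is good to about 2 mm. A picture is of the moment at which its call begins. There is no depth.
- r.close_job(): hands the job in; it is judged then, once.
The state is a dict: "time": time; "joint_positions": joint angles; "joint_vel": joint speeds; "joint_torque": joint torques, N m; "ee_pos": TCP position; "eef_rot": TCP orientation; "ft_force": force on the tool from outside, world axes, zero at the start; "torque": the same for the moment, N m; "width": finger opening in m; "grip_force": force on a finger pad.
Only numpy, scipy, OpenCV 4.12 (cv2) and the standard library are available. Lean on these libraries where they do the work, as an engineer would, in place of code of your own. Each camera call takes 0.05 s, during which the arm holds its last target. There are 200 camera calls.

## Working session

There is one attempt and no reset: what is moved stays moved. The work goes in short steps, Python scripts to look and compute and a shell command to move; the robot and the scene stay as the last step left them, time stands still between calls to the robot, and variables do not carry over. Pictures are saved under pics/ and viewed, at most 10 in all, crops included, and the job is handed in when it is done.

```bash
ls; mkdir -p pics
python3 - <<'E'
from bench import r
import cv2,numpy as np
np.set_printoptions(precision=4,suppress=True)
for n in("top","side"):
    c=r.camera(n);cv2.imwrite(f"pics/{n}0.png",c["image"][:,:,::-1]);print(n,{k:v for k,v in c.items() if k!="image"})
print(r.read_state())
E
```

```text
pics
top {'vfov': 49.209121964836186, 'cx': 310.8828238876403, 'cy': 199.03702419339533, 'eye': array([ 0.362 , -0.0838,  1.2563]), 'attitude': array([-0.6967,  0.7147, -0.0378,  0.0482])}
side {'vfov': 56.22096610374869, 'cx': 327.5065576279213, 'cy': 201.12385591041732, 'eye': array([-0.0438, -0.8443,  0.6419]), 'attitude': array([ 0.8296, -0.2714,  0.1414, -0.4669])}
{'time': 0.1, 'joint_positions': array([-1.3166,  0.3328, -0.0647,  1.4608,  0.0216,  1.3499, -0.0885]), 'joint_vel': array([ 0.0005, -0.0022,  0.001 , -0.004 ,  0.0008,  0.0001, -0.0002]), 'joint_torque': array([  0.0016, -62.4538,   0.0245, -39.0715,  -0.0615,   0.0367,
         0.0001]), 'ee_pos': array([0.1707, 0.6009, 0.2219]), 'eef_rot': array([ 0.138 ,  0.9904, -0.0006, -0.0001]), 'ft_force': array([ 1.0612,  0.4169, -0.4183]), 'torque': array([ 0.0323,  0.0042, -0.0142]), 'grip_force': 0.0, 'width': 0.08719992889015538}
```

View pics/top0.png

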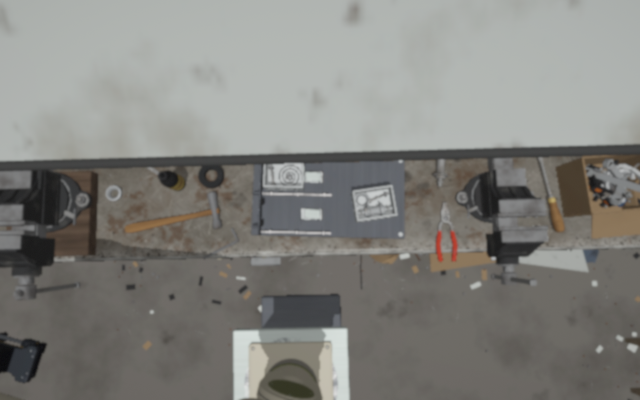

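View pics/side0.png

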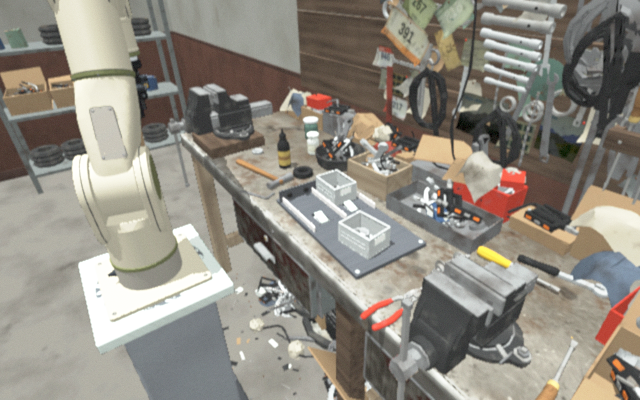

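The top view shows the dock at columns 250–405, rows 160–238. The full bin is in the upper lane (about 284,175), the empty lane's pawl is at (311,214), and the bin to push is at (375,203). The side view agrees. Next I'll check the calibration and measure.

```bash
cat > h.py <<'E'
import numpy as np,cv2
from scipy.spatial.transform import Rotation as R
def K(c):
    f=c["image"].shape[0]/2/np.tan(np.radians(c["vfov"])/2)
    return f
def proj(c,p):
    q=(np.atleast_2d(p)-c["eye"])@R.from_quat(c["attitude"]).as_matrix(); f=K(c)
    return np.c_[q[:,0]/q[:,2]*f+c["cx"],q[:,1]/q[:,2]*f+c["cy"]]
def ray(c,uv,z):
    uv=np.atleast_2d(uv).astype(float);f=K(c)
    d=np.c_[(uv[:,0]-c["cx"])/f,(uv[:,1]-c["cy"])/f,np.ones(len(uv))]@R.from_quat(c["attitude"]).as_matrix().T
    return c["eye"]+d*((z-c["eye"][2])/d[:,2])[:,None]
def crop(c,x0,y0,x1,y1,s,name):
    cv2.imwrite(name,cv2.resize(c["image"][y0:y1,x0:x1,::-1],None,fx=s,fy=s,interpolation=cv2.INTER_CUBIC))
E
python3 - <<'E'
from bench import r
from h import *
np.set_printoptions(precision=4,suppress=True)
c=r.camera("top"); print(proj(c,[[0,0,0],[.1707,.6009,.2219],[.5,0,0]]))
print(ray(c,[[252,160],[402,160],[404,237],[254,235],[375,203],[311,214]],.014))
crop(c,240,150,420,250,4.4,"pics/topc.png")
c=r.camera("side");print(proj(c,[[0,0,0],[.1707,.6009,.2219]]));crop(c,270,160,430,280,5,"pics/sidec.png")
E
```

```text
[[291.1179 385.3705]
 [ 24.8999 342.8026]
 [287.8218 205.0926]]
[[ 0.6329  0.1008  0.014 ]
 [ 0.6207 -0.3332  0.014 ]
 [ 0.3991 -0.3278  0.014 ]
 [ 0.4155  0.0969  0.014 ]
 [ 0.4979 -0.2502  0.014 ]
 [ 0.4712 -0.0667  0.014 ]]
[[152.0275 272.6537]
 [142.4055 113.343 ]]
```

View pics/topc.png

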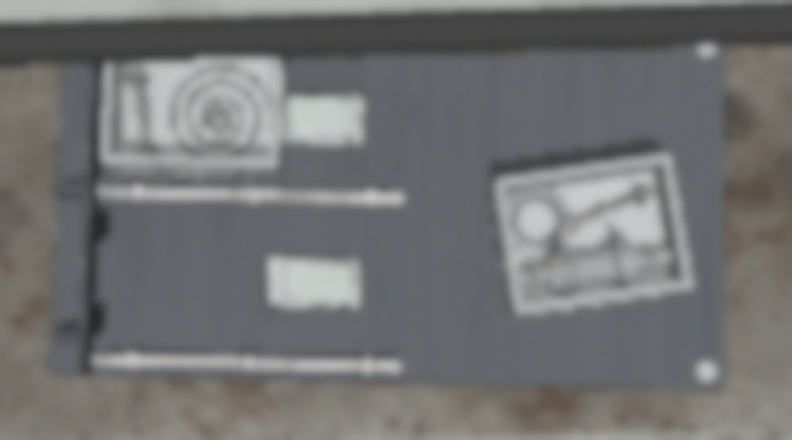

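View pics/sidec.png

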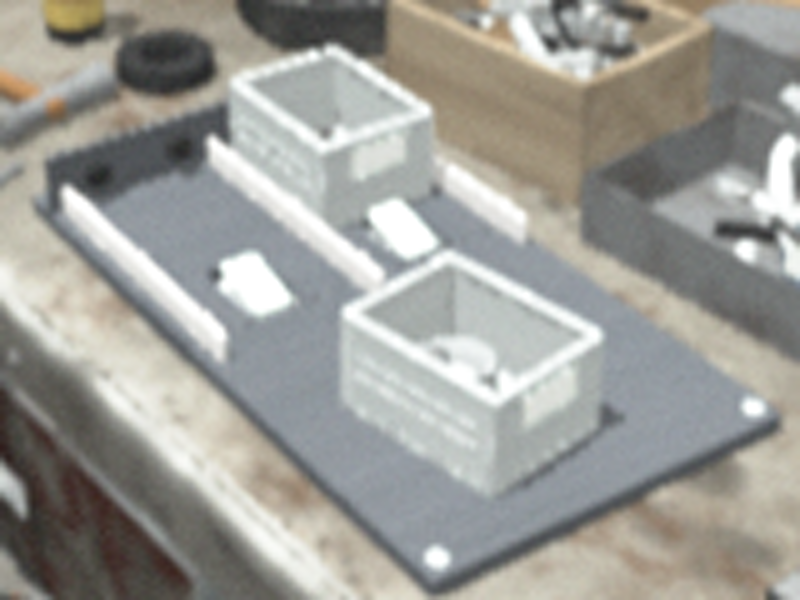

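The crops show:
- Rails in the top crop: (97,190)-(403,199) and (95,360)-(400,366).
- Corners of the loose bin's rim: (495,180), (668,152), (693,288) and (518,313).
- White dots on the apron corners: (707,49) and (706,371).

The side view shows the card facing away from the lanes, as expected.

Run:
```python
from bench import r
from h import *
np.set_printoptions(precision=4,suppress=True)
c=r.camera("top")
u=lambda a:np.array(a)/4.4+[240,150]-0.4
rails=ray(c,u([[95,360],[400,366],[97,190],[403,199]]),.032)
print("rails",rails[:,:2])
d=(rails[1]-rails[0]+rails[3]-rails[2])[:2]; d=-d/np.linalg.norm(d)
ey=d; ex=np.array([d[1],-d[0]]); print("dock yaw of y axis",np.degrees(np.arctan2(d[1],d[0])), "sep",(rails[2]-rails[0])[:2]@ex,(rails[3]-rails[1])[:2]@ex,"len",np.linalg.norm(rails[1]-rails[0]))
# origin: near rail at x=-108 y 9..206, mid rail at x=0
cen=rails[:,:2].mean(0); o=cen-ex*(-.054)-ey*.1075; print("origin",o)
D=lambda p:np.c_[(p[:,:2]-o)@ex,(p[:,:2]-o)@ey]*1e3
print("rails D",D(rails))
print("dots",D(ray(c,u([[707,49],[706,371]]),.014)))
b=ray(c,u([[495,180],[668,152],[693,288],[518,313]]),.074);print("bin",D(b),D(b).mean(0),b.mean(0))
e=np.diff(np.vstack([D(b),D(b)[:1]]),axis=0);print(np.linalg.norm(e,axis=1),np.degrees(np.arctan2(e[:,1],e[:,0])))
print("full",D(ray(c,u([[103,60],[285,58],[282,168],[100,165]]),.074)))
print("pawl",D(ray(c,u([[313,283]]),.018)))
s=r.camera("side")
for z in(.05,.1): print("tray,box",z,ray(s,np.array([[583,160],[388,5],[583,85]])/5+[270,160],z)[:,:2])
```

```text
rails [[ 0.4242  0.0739]
 [ 0.4155 -0.1202]
 [ 0.5335  0.0715]
 [ 0.5224 -0.1253]]
dock yaw of y axis 87.09342107913787 sep 0.10930216149879891 0.10706098426531979 len 0.19429452806225414
origin [ 0.5224 -0.1351]
rails D [[-108.6511  203.8041]
 [-107.5305    9.5128]
 [   0.6511  206.8808]
 [  -0.4695    9.8023]]
dots [[ 105.9561 -187.9539]
 [-104.9301 -187.6102]]
bin [[   7.2188  -45.8394]
 [  27.3204 -152.767 ]
 [ -56.9702 -168.4237]
 [ -75.0528  -61.1783]] [ -24.371  -107.0521] [ 0.4926 -0.2408  0.074 ]
[108.8007  85.7323 108.7592  83.6893] [ -79.3531 -169.4774   99.5706   10.5611]
full [[ 77.3803 200.7688]
 [ 81.2572  86.6195]
 [ 11.6037  86.5404]
 [ 10.8006 200.0156]]
pawl [[-54.7784  66.4381]]
tray,box 0.05 [[ 0.6859 -0.1236]
 [ 0.7283  0.1267]
 [ 0.7546 -0.0506]]
tray,box 0.1 [[ 0.6243 -0.1845]
 [ 0.6631  0.0447]
 [ 0.6872 -0.1177]]
```

```bash
cat >> h.py <<'E'
O=np.array([.5224,-.1351]);EY=np.array([np.cos(np.radians(87.09)),np.sin(np.radians(87.09))]);EX=np.array([EY[1],-EY[0]])
def D(p): p=np.atleast_2d(p)[:,:2]-O; return np.c_[p@EX,p@EY]*1e3
def go(s,x,y,z,yaw=None):
    "tool-frame shift (mm) to dock x,y (mm), height z (mm); yaw = wanted angle of tool x in dock frame"
    M=R.from_quat(s["eef_rot"]).as_matrix()
    w=np.r_[O+(EX*x+EY*y)/1e3,z/1e3]; v=M.T@(w-s["ee_pos"])*1e3
    a=np.degrees(np.arctan2(M[1,0],M[0,0]))+2.91
    print("at dock",D(s["ee_pos"])[0].round(1),"z",(s["ee_pos"][2]*1e3).round(1),"yaw",a.round(2),"tilt",M[:,2].round(4),"F",s["ft_force"].round(1),"t",s["time"].round(2),"w",s["width"].round(4),"q",s["joint_positions"].round(2))
    print("shift",v.round(1),"" if yaw is None else ("turn",round(-((yaw-a+180)%360-180),1)))
E
python3 -c "
from bench import r
from h import *
go(r.read_state(),58,-107,222,0)"
```

```text
Traceback (most recent call last):
  File "h.py", line 22, in go
    print("at dock",D(s["ee_pos"])[0].round(1),"z",(s["ee_pos"][2]*1e3).round(1),"yaw",a.round(2),"tilt",M[:,2].round(4),"F",s["ft_force"].round(1),"t",s["time"].round(2),"w",s["width"].round(4),"q",s["joint_positions"].round(2))
                                                                                                                                                        ^^^^^^^^^^^^^^^
AttributeError: 'float' object has no attribute 'round'
```

```bash
sed -i 's/s\["time"\].round(2)/round(s["time"],2)/; s/s\["width"\].round(4)/round(s["width"],4)/' h.py
python3 -c "
from bench import r
from h import *
go(r.read_state(),58,-107,222,0)"
```

```text
at dock [-388.5  717.4] z 222.3 yaw 167.05 tilt [-1.e-04 -4.e-04 -1.e+00] F [ 0.6  0.4 -0.3] t 0.3 w 0.0867 q [-1.32  0.33 -0.06  1.46  0.02  1.35 -0.09]
shift [-6.199e+02 -7.033e+02  6.000e-01] ('turn', np.float64(167.0))
```

```bash
python3 -m crank '[[[-620,-703,-30,167,0.7],[-620,-703,-30,167,0.7],[-620,-703,-30,167,0.7],[-620,-703,-30,167,0.7],[-620,-703,-30,167,0.7],[-620,-703,-30,167,0.7],[-620,-703,-30,167,0.7],[-620,-703,-30,167,0.7],[-620,-703,-30,167,0.7],[-620,-703,-30,167,0.7],[-620,-703,-30,167,0.7],[-620,-703,-30,167,0.7],[-620,-703,-30,167,0.7],[-620,-703,-30,167,0.7],[-620,-703,-30,167,0.7],[-620,-703,-30,167,0.7],[-620,-703,-30,167,0.7],[-620,-703,-30,167,0.7],[-620,-703,-30,167,0.7],[-620,-703,-30,167,0.7]]]'
python3 -c "
from bench import r
from h import *
go(r.read_state(),58,-107,130,0)"
```

```text
time: 2.3
ee_pos: [0.5749, -0.2497, 0.2515]
eef_rot: [1.0, -0.031, -0.001, 0.002]
ft_force: [-0.7, 0.3, 0.4]
width: 0.0737
grip_force: 0.0
at dock [  58.2 -111.8] z 251.5 yaw -0.59 tilt [-0.0021 -0.0038 -1.    ] F [-0.7  0.3  0.4] t 2.3 w 0.0737 q [-0.3   0.42  0.87  1.45 -0.31  1.42 -1.06]
shift [ -0.   -5.2 121.5] ('turn', np.float64(-0.6))
```

Run:
```python
from bench import r
from h import *
go(r.read_state(),58,-107,40,0)
a=r.camera("wrist")["image"];b=r.camera("side")["image"][60:360,200:520]
im=np.hstack([cv2.resize(a,(480,300)),b]);cv2.imwrite("pics/w1.png",im[:,:,::-1])
```

```text
at dock [  58.2 -111.8] z 251.5 yaw -0.59 tilt [-0.0021 -0.0038 -1.    ] F [-0.7  0.3  0.4] t 2.3 w 0.0737 q [-0.3   0.42  0.87  1.45 -0.31  1.42 -1.06]
shift [ 1.000e-01 -5.600e+00  2.115e+02] ('turn', np.float64(-0.6))
```

View pics/w1.png

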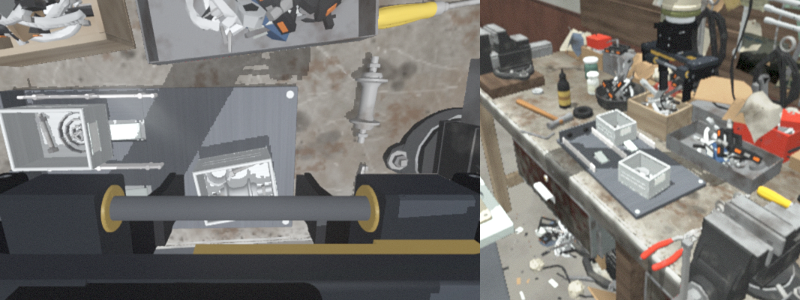

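The wrist view shows clear deck beyond the bin. A tray lies past the dock's far edge, with its near corner at about (150,62) in the picture, or (200,83) in the full image. The hub is to the right at (368,95). Next I'll check the tray's height.

Run:
```python
from bench import r
from h import *
w=r.camera("wrist");print(w["eye"],D(w["eye"]))
for z in (.03,.06,.09,.12): print(z,D(ray(w,[[200,83],[500,55]],z)).round(0).tolist(), D(ray(r.camera("side"),[[386.6,192]],z)).round(0).tolist())
go(r.read_state(),48,-107,40,0)
```

```text
[ 0.6449446  -0.24828773  0.41366312] [[ 128.13280939 -106.82052051]]
0.03 [[151.0, 18.0], [178.0, -292.0]] [[186.0, 45.0]]
0.06 [[150.0, 8.0], [174.0, -278.0]] [[151.0, 7.0]]
0.09 [[148.0, -2.0], [170.0, -263.0]] [[116.0, -31.0]]
0.12 [[146.0, -11.0], [166.0, -249.0]] [[81.0, -70.0]]
at dock [  58.2 -105.4] z 252.8 yaw 0.22 tilt [ 8.0e-04  1.1e-03 -1.0e+00] F [-0.7 -0.2  0.3] t 2.65 w 0.0742 q [-0.31  0.41  0.87  1.45 -0.31  1.42 -1.06]
shift [-10.4   1.8 212.8] ('turn', np.float64(0.2))
```

```bash
python3 -m crank '[[[-10,2,50,0,0.7],[-10,2,90,0,0.7],[-10,2,130,0,0.7],[-10,2,160,0,0.7],[-10,2,180,0,0.7],[-10,2,195,0,0.7],[-10,2,205,0,0.7],[-10,2,211,0,0.7],[-10,2,213,0,0.7],[-10,2,213,0,0.7],[-10,2,213,0,0.7]]]'
python3 -c "
from bench import r
from h import *
go(r.read_state(),-2.5,-107,40,0)"
```

```text
time: 3.75
ee_pos: [0.5655, -0.2461, 0.0403]
eef_rot: [1.0, -0.025, 0.001, 0.0]
ft_force: [-1.0, 0.2, -0.6]
width: 0.0741
grip_force: 0.0
at dock [  48.6 -108.7] z 40.3 yaw 0.05 tilt [ 1.2e-03 -2.0e-04 -1.0e+00] F [-1.   0.2 -0.6] t 3.75 w 0.0741 q [-0.24  0.58  0.76  1.71 -0.46  1.04 -0.95]
shift [-51.1  -1.7   0.2] ('turn', np.float64(0.1))
```

```bash
python3 -m crank '[[[-5,0,0,0,0.7],[-9,0,0,0,0.7],[-12,0,0,0,0.7],[-15,0,0,0,0.7],[-18,0,0,0,0.7],[-21,0,0,0,0.7],[-24,0,0,0,0.7],[-27,0,0,0,0.7],[-30,0,0,0,0.7],[-33,0,0,0,0.7],[-36,0,0,0,0.7],[-39,0,0,0,0.7],[-42,0,0,0,0.7],[-44,0,0,0,0.7],[-46,0,0,0,0.7],[-48,0,0,0,0.7],[-49,0,0,0,0.7],[-50,0,0,0,0.7],[-51,0,0,0,0.7],[-51,0,0,0,0.7]]]'
python3 -m crank '[[[0,0,0,0,0.7],[8,0,0,0,0.7],[20,0,-10,0,0.7],[20,0,-50,0,0.7],[20,0,-100,0,0.7],[20,0,-140,0,0.7],[20,0,-140,0,0.7]]]'
python3 - <<'E'
from bench import r
from h import *
go(r.read_state(),-54,-190,180,90)
a=r.camera("wrist")["image"];b=r.camera("side")["image"][60:360,200:520];crop(r.camera("top"),240,150,420,250,4.4,"pics/t2.png")
im=np.hstack([cv2.resize(a,(480,300)),b]);cv2.imwrite("pics/w2.png",im[:,:,::-1])
E
```

```text
time: 5.75
ee_pos: [0.5138, -0.2434, 0.0395]
eef_rot: [1.0, -0.025, -0.0, -0.0]
ft_force: [2.7, 0.5, 1.5]
width: 0.0738
grip_force: 1.0
time: 6.45
ee_pos: [0.5363, -0.246, 0.1848]
eef_rot: [1.0, -0.025, 0.003, 0.001]
ft_force: [-0.1, -0.7, 0.3]
width: 0.0744
grip_force: 0.0
at dock [  19.5 -110.1] z 184.8 yaw 0.02 tilt [ 0.0069 -0.002  -1.    ] F [-0.1 -0.7  0.3] t 6.45 w 0.0744 q [-0.35  0.36  0.88  1.65 -0.29  1.26 -1.03]
shift [-73.6  79.9   4.4] ('turn', np.float64(-90.0))
```

View pics/w2.png

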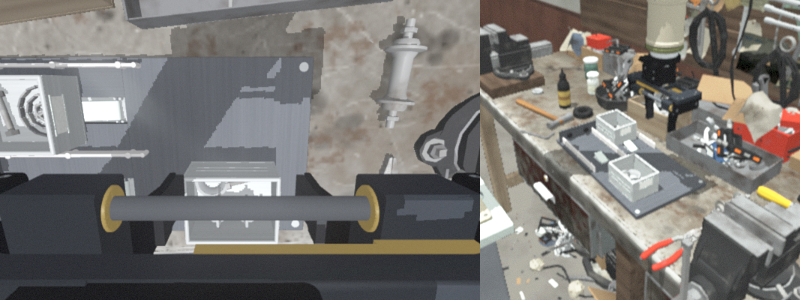

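The bin now stands square to the dock beside the apron's near edge (wrist picture about 187–280, 170–243). Next I move behind it.

```bash
python3 -m crank '[[[-73,90,-10,-90,0.1],[-73,90,-10,-90,0.1],[-73,90,-10,-90,0.1],[-73,90,-10,-90,0.1],[-73,90,-10,-90,0.1],[-73,90,-10,-90,0.1],[-73,90,-10,-90,0.1],[-73,90,-10,-90,0.1],[-73,90,-10,-90,0.1],[-73,90,-10,-90,0.1],[-73,90,-10,-90,0.1],[-73,90,-10,-90,0.1],[-73,90,-10,-90,0.1],[-73,90,-10,-90,0.1]]]'
python3 - <<'E'
from bench import r
from h import *
go(r.read_state(),-54,-190,40,90)
w=r.camera("wrist");b=r.camera("top");crop(b,240,150,420,250,4,"pics/t3.png")
cv2.imwrite("pics/w3.png",w["image"][:,:,::-1])
x=cv2.imread("pics/t3.png");cv2.imwrite("pics/c3.png",np.vstack([cv2.resize(w["image"][:,:,::-1],(640,400)),cv2.resize(x,(640,356))[:200]]))
E
```

```text
time: 8.0
ee_pos: [0.4564, -0.3305, 0.1889]
eef_rot: [0.725, 0.689, -0.0, -0.001]
ft_force: [-0.1, 0.9, 0.5]
width: 0.048
grip_force: 0.0
at dock [ -56.  -198.5] z 188.9 yaw 89.94 tilt [-1.2e-03  5.0e-04 -1.0e+00] F [-0.1  0.9  0.5] t 8.0 w 0.048 q [-0.03  0.25  0.67  1.7  -0.16  1.25  0.63]
shift [  8.4   2.2 148.9] ('turn', np.float64(-0.1))
```

View pics/c3.png

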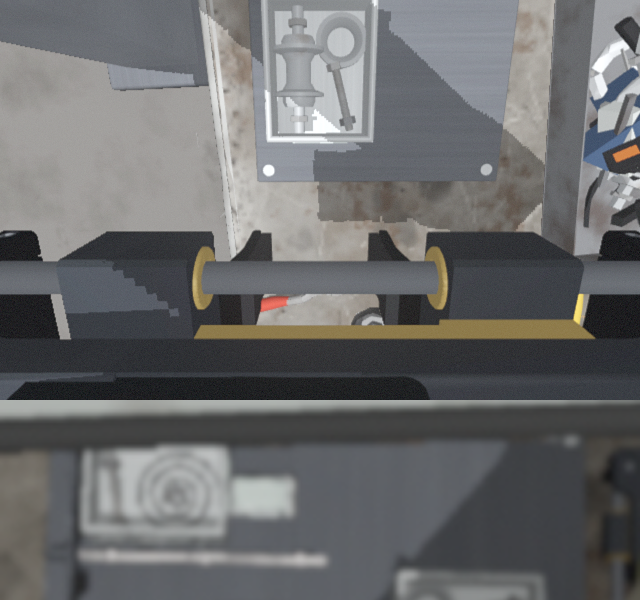

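Wrist view: the rear rim corners of the bin are at about (265,142) and (375,142). Its edges run up to (262,0) and (379,0), and the deck dots are at (268,170) and (486,170).

Run:
```python
from bench import r
from h import *
w=r.camera("wrist")
print("dots",D(ray(w,[[268,170],[486,170]],.014)))
print("rim",D(ray(w,[[264.5,142],[375.5,142],[379,1],[261,1]],.074)))
x=cv2.imread("pics/t3.png");cv2.imwrite("pics/t3b.png",x[150:])
b=r.camera("top");g=b["image"].min(2);m=(g>150).astype(np.uint8);m[:195]=0;m[260:]=0;m[:,:330]=0;m[:,412:]=0
cs=sorted(cv2.findContours(m,0,2)[0],key=cv2.contourArea)[-2:]
for k in cs: 
    q=cv2.minAreaRect(k);print(q,D(ray(b,cv2.boxPoints(q),.074)).round(1).tolist())
```

```text
dots [[-106.12669813 -187.96675418]
 [ 106.84828838 -187.92748008]]
rim [[ -99.05190088 -154.97850693]
 [ -11.70929337 -154.96460345]
 [ -13.30357187  -55.14378299]
 [ -97.54083083  -55.14768199]]
((385.0, 224.0), (10.0, 12.0), 90.0) [[-68.9, -119.7], [-68.1, -152.0], [-95.1, -152.1], [-95.9, -119.9]]
((384.0, 214.0), (6.0, 8.0), 0.0) [[-66.0, -125.0], [-44.3, -124.9], [-43.9, -141.1], [-65.6, -141.2]]
```

```bash
python3 -m crank '[[[12,1,45,0,0.1],[12,1,90,0,0.1],[12,1,120,0,0.1],[12,1,135,0,0.1],[12,1,145,0,0.1],[12,1,149,0,0.1],[12,1,149,0,0.1],[12,1,149,0,0.1]]]'
python3 -c "
from bench import r
from h import *
go(r.read_state(),-54.5,-60,40,90)"
```

```text
time: 9.0
ee_pos: [0.459, -0.3192, 0.0417]
eef_rot: [0.725, 0.689, 0.0, 0.001]
ft_force: [0.2, -0.4, -0.5]
width: 0.048
grip_force: 0.0
at dock [ -54.  -187.1] z 41.7 yaw 90.04 tilt [ 1.8e-03 -7.0e-04 -1.0e+00] F [ 0.2 -0.4 -0.5] t 9.0 w 0.048 q [ 0.02  0.41  0.61  1.86 -0.29  0.96  0.71]
shift [127.1  -0.4   1.6] ('turn', np.float64(0.0))
```

```bash
python3 -m crank '[[[5,-0.5,1,0,0.1],[10,-1,1,0,0.1],[14,-1,1,0,0.1],[18,-1,1,0,0.1],[22,-1,1,0,0.1],[26,-1,1,0,0.1],[30,-1,1,0,0.1],[34,-1,1,0,0.1],[38,-1,1,0,0.1],[42,-1,1,0,0.1],[46,-1,1,0,0.1],[50,-1,1,0,0.1],[54,-1,1,0,0.1],[57,-1,1,0,0.1],[60,-1,1,0,0.1],[62,-1,1,0,0.1],[64,-1,1,0,0.1],[65,-1,1,0,0.1],[66,-1,1,0,0.1],[66,-1,1,0,0.1]]]'
python3 - <<'E'
from bench import r
from h import *
go(r.read_state(),-54.5,80,40,90)
w=r.camera("wrist");b=r.camera("top");crop(b,240,150,420,250,4,"pics/t4.png");cv2.imwrite("pics/w4.png",w["image"][:,:,::-1])
x=cv2.imread("pics/t4.png");cv2.imwrite("pics/c4.png",np.vstack([w["image"][:300,:,::-1],x[110:,:640]]))
E
```

```text
time: 11.0
ee_pos: [0.4605, -0.2526, 0.0395]
eef_rot: [0.725, 0.689, 0.0, -0.0]
ft_force: [-0.4, -3.9, 3.1]
width: 0.0479
grip_force: 1.9
at dock [ -55.8 -120.4] z 39.5 yaw 90.05 tilt [ 0.e+00  2.e-04 -1.e+00] F [-0.4 -3.9  3.1] t 11.0 w 0.0479 q [-0.11  0.34  0.61  1.95 -0.24  0.93  0.57]
shift [200.4   1.5  -0.5] ('turn', np.float64(0.1))
```

View pics/c4.png

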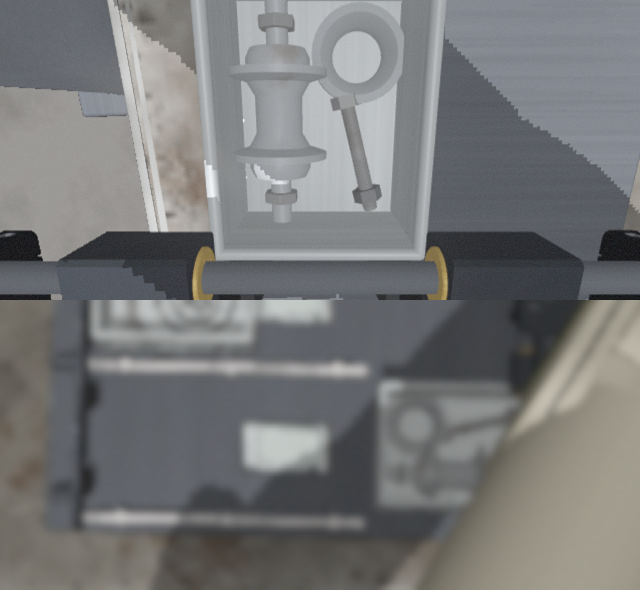

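Top crop: the bin's front rim corners are at about (378,380) and (376,505), just short of the rail ends at (367,371) and (364,522). In the wrist view the rear rim is at (217,256)-(426,256), with edges up to (193,0) and (444,0).

Run:
```python
from bench import r
from h import *
w=r.camera("wrist");b=r.camera("top")
print(D(ray(w,[[217,256],[426,256],[444,1],[194,1]],.074)))
u=lambda a:(np.array(a)-[0,190])/4+[240,150]-.4
print(D(ray(b,u([[377,379],[376,507]]),.074)),D(ray(b,u([[367,371],[364,522]]),.032)))
```

```text
[[ -96.09807337 -106.94512507]
 [ -13.68478396 -106.85115345]
 [ -14.92478576  -16.37362317]
 [ -96.97140746  -16.47813773]]
[[-11.43132315   3.57949638]
 [-98.61555975   2.52631887]] [[  -0.52982863    9.34616693]
 [-107.02308636    9.25729225]]
```

```bash
python3 -m crank '[[[4,0,0,0,0.1],[9,0,0,0,0.1],[14,0,0,0,0.1],[20,0.5,0,0,0.1],[26,0.5,0,0,0.1],[32,0.5,0,0,0.1],[38,0.5,0,0,0.1],[44,1,0,0,0.1],[50,1,0,0,0.1],[56,1,0,0,0.1],[62,1,0,0,0.1],[68,1,0,0,0.1],[74,1,0,0,0.1],[80,1,0,0,0.1],[85,1,0,0,0.1],[89,1,0,0,0.1],[92,1,0,0,0.1],[94,1,0,0,0.1],[95,1,0,0,0.1],[95,1,0,0,0.1]]]'
python3 - <<'E'
from bench import r
from h import *
go(r.read_state(),-54.5,80,40,90)
w=r.camera("wrist");b=r.camera("top");crop(b,240,150,420,250,4,"pics/t5.png");cv2.imwrite("pics/w5.png",w["image"][:,:,::-1])
x=cv2.imread("pics/t5.png");cv2.imwrite("pics/c5.png",np.vstack([w["image"][:300,:,::-1],x[110:,:640]]))
E
```

```text
time: 13.2
ee_pos: [0.4662, -0.1576, 0.0394]
eef_rot: [0.725, 0.689, 0.0, -0.0]
ft_force: [-1.2, -0.9, -0.9]
width: 0.0477
grip_force: 0.4
at dock [-55.  -25.3] z 39.4 yaw 90.05 tilt [-2.e-04  5.e-04 -1.e+00] F [-1.2 -0.9 -0.9] t 13.2 w 0.0477 q [-0.28  0.26  0.58  2.03 -0.18  0.9   0.34]
shift [105.3   0.6  -0.5] ('turn', np.float64(0.1))
```

View pics/c5.png

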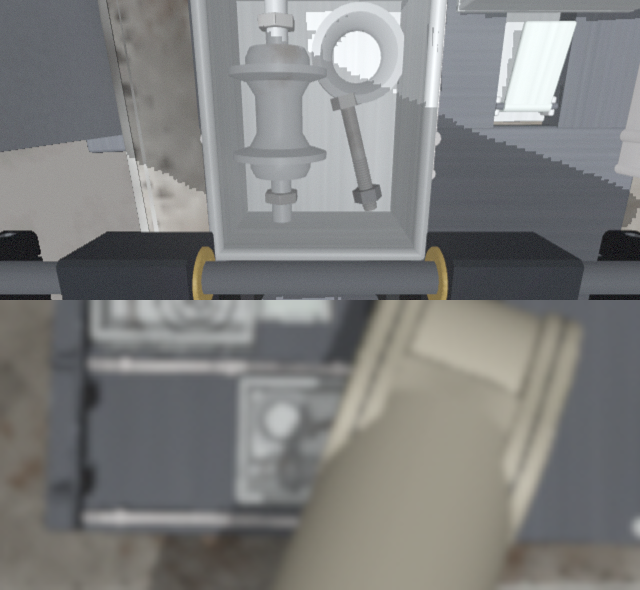

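The bin is square in the lane. The wrist view relative to the fingers is unchanged, and the front rim is at (238–240, 378–502) in the top crop, between the rails. Pushing on.

```bash
python3 -m crank '[[[4,0,0,0,0.1],[9,0,0,0,0.1],[14,0,0,0,0.1],[20,0,0,0,0.1],[26,0,0,0,0.1],[32,0,0,0,0.1],[38,0,0,0,0.1],[44,0,0,0,0.1],[50,0,0,0,0.1],[56,0,0,0,0.1],[62,0,0,0,0.1],[68,0,0,0,0.1],[74,0,0,0,0.1],[80,0,0,0,0.1],[85,0,0,0,0.1],[89,0,0,0,0.1],[92,0,0,0,0.1],[94,0,0,0,0.1],[95,0,0,0,0.1],[95,0,0,0,0.1]]]'
python3 -m crank '[[[1,0,0,0,0.1],[2,0,0,0,0.1],[3,0,0,0,0.1],[4,0,0,0,0.1],[4,0,0,0,0.1],[4,0,0,0,0.1]]]'
python3 - <<'E'
from bench import r
from h import *
go(r.read_state(),-54.5,80,40,90)
w=r.camera("wrist");cv2.imwrite("pics/w6.png",w["image"][:,:,::-1])
print(D(ray(w,[[217,256],[426,256],[444,1],[194,1]],.074)))
E
```

```text
time: 15.3
ee_pos: [0.471, -0.0628, 0.0395]
eef_rot: [0.725, 0.689, 0.0, -0.0]
ft_force: [1.1, -1.2, 0.2]
width: 0.0477
grip_force: 0.7
time: 15.9
ee_pos: [0.4712, -0.0588, 0.0395]
eef_rot: [0.724, 0.689, 0.0, -0.0]
ft_force: [-0.1, -1.8, -0.3]
width: 0.0476
grip_force: 0.9
at dock [-55.   73.6] z 39.5 yaw 90.06 tilt [ 0.e+00  3.e-04 -1.e+00] F [-0.1 -1.8 -0.3] t 15.9 w 0.0476 q [-0.45  0.21  0.52  2.07 -0.14  0.89  0.1 ]
shift [ 6.4  0.5 -0.5] ('turn', np.float64(0.1))
[[-95.29875559  87.08682834]
 [-12.84154649  87.18820954]
 [-14.09175049 177.71515595]
 [-96.18246339 177.60089773]]
```

```bash
python3 -m crank '[[[1,0,0,0,0.1],[1,0,0,0,0.1],[2,0,0,0,0.1],[2,0,0,0,0.1]]]'; python3 -m crank '[[[0.5,0,0,0,0.1],[1,0,0,0,0.1],[1,0,0,0,0.1]]]';  python3 -m crank '[[[0.5,0,0,0,0.1],[1,0,0,0,0.1],[1,0,0,0,0.1]]]'
```

```text
time: 16.35
ee_pos: [0.4713, -0.0569, 0.0395]
eef_rot: [0.724, 0.689, 0.0, -0.0]
ft_force: [-0.5, -3.1, 0.4]
width: 0.048
grip_force: 1.2
time: 16.65
ee_pos: [0.4714, -0.0559, 0.0395]
eef_rot: [0.725, 0.689, 0.0, -0.0]
ft_force: [-0.5, -2.9, 0.0]
width: 0.048
grip_force: 1.3
time: 16.95
ee_pos: [0.4714, -0.0549, 0.0395]
eef_rot: [0.724, 0.689, 0.0, -0.0]
ft_force: [-0.0, -2.8, 0.8]
width: 0.0481
grip_force: 1.3
```

```bash
python3 -m crank '[[[0.5,0,0,0,0.1],[1,0,0,0,0.1],[1,0,0,0,0.1]]]'; python3 -m crank '[[[0.5,0,0,0,0.1],[1,0,0,0,0.1],[1,0,0,0,0.1]]]'
python3 -c "
from bench import r
from h import *
s=r.read_state();go(s,-54.5,80,40,90)"
```

```text
time: 17.25
ee_pos: [0.4714, -0.054, 0.0395]
eef_rot: [0.725, 0.689, -0.0, 0.0]
ft_force: [0.3, -2.9, -0.7]
width: 0.0478
grip_force: 1.7
time: 17.55
ee_pos: [0.4715, -0.0541, 0.0395]
eef_rot: [0.725, 0.689, -0.0, 0.0]
ft_force: [-0.4, -7.8, 0.2]
width: 0.048
grip_force: 3.7
at dock [-55.   78.4] z 39.5 yaw 90.02 tilt [ 1.0e-04 -1.1e-03 -1.0e+00] F [-0.4 -7.8  0.2] t 17.55 w 0.048 q [-0.46  0.21  0.52  2.07 -0.13  0.89  0.09]
shift [ 1.6  0.5 -0.5] ('turn', np.float64(0.0))
```

The bin is against the buffers. Now I back off, rise and look.

```bash
python3 -m crank '[[[-4,0,0,0,0.1],[-12,0,0,0,0.1],[-22,0,-5,0,0.1],[-25,0,-40,0,0.1],[-40,0,-85,0,0.1],[-80,0,-130,0,0.1],[-120,0,-150,0,0.1],[-150,0,-150,0,0.1],[-150,0,-150,0,0.1],[-150,0,-150,0,0.1],[-150,0,-150,0,0.1]]]'
python3 - <<'E'
from bench import r
from h import *
go(r.read_state(),-54.5,80,40,90)
w=r.camera("wrist");s=r.camera("side")
cv2.imwrite("pics/c7.png",np.vstack([w["image"][:240,:,::-1],cv2.resize(s["image"][155:265,280:480,::-1],(640,352))]))
E
```

```text
time: 18.65
ee_pos: [0.4639, -0.202, 0.1892]
eef_rot: [0.724, 0.69, 0.0, -0.0]
ft_force: [0.5, 0.8, 0.9]
width: 0.0476
grip_force: 0.0
at dock [-55.  -69.7] z 189.2 yaw 90.11 tilt [-6.e-04  7.e-04 -1.e+00] F [0.5 0.8 0.9] t 18.65 w 0.0476 q [-0.31  0.09  0.67  1.85 -0.06  1.23  0.33]
shift [149.6   0.9 149.3] ('turn', np.float64(0.1))
```

View pics/c7.png

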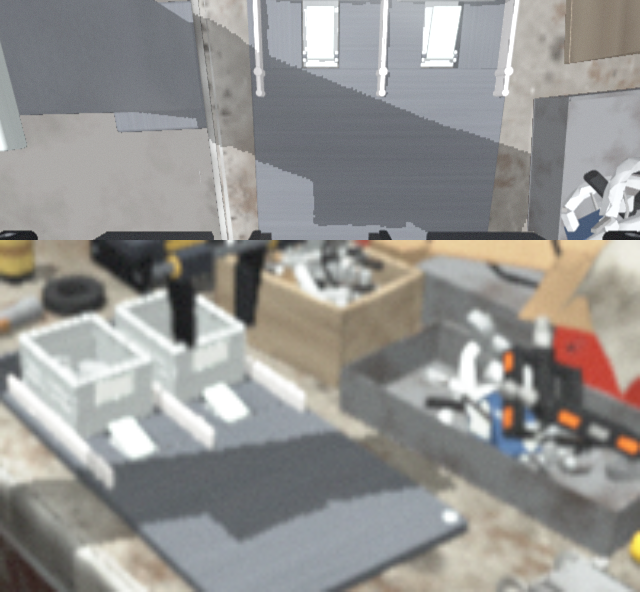

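The bin stands at the buffers level with the full bin. Both pawls look alike and raised behind their bins, at (133,438) and (226,402), and the rails are clear. Handing in.

```bash
python3 -c "
from bench import r
print(r.close_job())"
```

```text
the job is handed in; nothing more can be done
None
```

I pushed the bin across and down the empty lane to the buffers. The last pictures show the pawl up behind it, and I saw no contact with the wet rails. The job was handed in at about 19 s on the robot's clock, with the arm clear of everything.

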